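# Close the orange guard of the deburring unit

## Task

Two tube-deburring units stand on the bench with their guards tipped back open. Swing the orange guard over past upright and lower it gently, without letting it drop, until it rests fully closed, then let go. Leave the yellow guard open.

Things in the scene. Friction and masses are not known exactly. Their poses are not given: they have to be found in the camera images.
- orange_guard (a joint): Angle (rad) of the see-through orange guard, 118 mm wide, 105 mm from hinge to edge, with 38 mm side walls, about 0.4 kg, on a blue unit 180 mm deep, 140 wide, 75 high. 0 = closed, level on its stop, reaching from the hinge to the unit's front (towards the robot); pi/2 = upright; 2.2 = tipped back on its open stop, where it starts. Turns almost freely: let go past upright, it falls shut.
- orange_knob (a point): Centre of the orange guard's black grip knob, a disc 30 mm in diameter and 26 mm wide along the hinge line, flat at both ends, in the middle of the guard's free edge, 135 mm from the hinge line, its centre 30 mm beyond the edge, on a stem 12 mm wide. Can be pinched from above on its flat ends and pivots between the fingers. The point turns with the guard; its y axis is the hinge line.
- orange_hinge (a point): Middle of the orange guard's hinge line, fixed on the unit 125 mm above the bench. Its z axis is up, y runs along the hinge line, and -x points to the unit's front. At joint angle q the knob centre lies at (-0.135 cos q, 0, 0.135 sin q) m in this frame.
- yellow_guard (a joint): Angle (rad) of the yellow guard on the other unit, which is the same but for this colour: 0 closed, 2.2 tipped back open, where it starts and shall stay.

How it is judged:
On the way:
1. the orange guard is swung past upright (value of joint orange_guard below 1.5 rad), for 0.1 s.
At the end, for the whole second after the job is handed in: The orange guard rests closed on its stop (within 0.08 rad, about 10 mm at the knob) and still; the yellow guard is still tipped back (above 1.9 rad) (value of joint orange_guard below 0.08 rad and velocity of joint orange_guard between -0.1 and 0.1 rad/s and value of joint yellow_guard above 1.9 rad); the robot touches nothing.
It fails at once if the orange guard falls shut: faster than 2.5 rad/s (0.34 m/s at the knob) in the closing direction below 1.2 rad (value of joint orange_guard below 1.2 rad and velocity of joint orange_guard below -2.5 rad/s).
It fails at once if the yellow guard is swung up from its open stop, below 1.7 rad (value of joint yellow_guard below 1.7 rad).
It also fails if it takes over 38 s, if anything falls off the work surface, if the arm or the gripper's body presses on something with over 40 N, if the wrist force passes 120 N, or if a joint passes its speed limit or range.

## Robot

A 6-joint arm with a two-finger parallel gripper is mounted at the origin on the work surface. World frame = base frame: x ahead of the robot, y to its left, z up, the work surface at z = 0. Lengths are in m, angles in rad, forces in N, time in s.
With the tool pointing down it reaches from about 0.375 to 0.975 m from the base axis. Payload 3.8 kg.
Tool frame: the origin (TCP) lies at the very end of the fingers, on their centre line; the grasp point (between the pads) lies bot.hold_point_z behind it (bot.hold_point_z is the distance from the TCP to the grasp point, in m); z points along the fingers, y is the line along which they close (so a half turn about z gives the same grasp; the last joint's range is limited). The gripper opens to 85 mm and grips with 20 to 120 N. Pads are 22 mm wide; open, the fingers measure 114 mm over their backs; the gripper's body (76 mm by 85 mm) begins 54 mm behind the grasp point. The pads swing forward as they close: fully open they stand 13 mm farther back than shut.
Start: joints at [1.236, 0.264, 1.604, -0, 1.274, -0.037], TCP at [0.198, 0.645, 0.231] pointing down, gripper open.
Joint ranges: [-2.63, 2.63], [-0.94, 2.18], [0.31, 2.57], [-1.31, 4.45], [0, 2.66], [-2.55, 2.55]. Speed limits (rad/s): [2.57, 2.57, 3.14, 3.14, 3.14, 3.14].

## Interface

Orientations are given as a rotation vector (axis times angle).
In Python, from workcell import bot, ticket, read_camera, camera_info gives the robot as it stands (bot), with the cameras as plain functions and the job (ticket).
- The arm moves only by the shell command python3 jog.py [OPENING] [FORCE], which reads ROWS from standard input. ROWS is a JSON list of rows, 1 to 5 of them, each written [[dx, dy, dz], turn]: dx, dy, dz in m, then a turn about the tool's z in rad; each row shifts and turns the commanded pose from where the row before left it, along the tool's axes as they then stand; what a row does not reach is not made up. A row lasts 1/8 s, in which the tool goes at most 0.0625 m and 0.188 rad, less where a joint would pass 70% of its speed; a pose out of reach is approached as far as the arm can. OPENING is the opening from 0.0 (shut) to 1.0 (fully open), set as the command begins (- or left out keeps the last). The fingers move at their own pace and stop on an object; FORCE is the grip in N (left out, the last holds). Time passes only in rows, so rows that do not move let the fingers close. It prints the time, the measured TCP pose, the force, the opening and the grip force at its end. Input that does not fit is refused with a message, and nothing moves.
- bot.read_state(): the state, without advancing time (a new reading comes with each control period).
- read_camera(name): name is "side" or "top"; returns the picture (420x560x3 uint8, red, green, blue); there is no depth.
- camera_info(name): a dict with "intrinsics" (3x3 intrinsics, pixels), "extrinsics" (4x4, takes a point from camera to world coordinates). Camera axes: x right, y down, z forward; pixel columns grow to the right and rows downward; lengths in m; the calibration is good to about 2 mm. A picture is of the moment at which its call begins. camera_info takes no time and is no camera call.
- ticket.finish_job(): hands the job in; it is judged then, once.
The state is a dict: "time": time; "q": joint angles; "joint_vel": joint speeds; "joint_torque": joint torques, N m; "tool_pos": TCP position; "tcp_rot": TCP orientation; "wrist_force": force on the tool from outside, world axes, zero at the start; "torque": the same for the moment, N m; "width": opening from 0.0 (shut) to 1.0 (fully open); "grip_force": force on a finger pad.
Only numpy, scipy, OpenCV 4.12 (cv2) and the standard library are available. Lean on these libraries where they do the work, as an engineer would, in place of code of your own. Each camera call takes 0.05 s, during which the arm holds its last target. There are 200 camera calls.

## Working session

There is one attempt and no reset: what is moved stays moved. The work goes in short steps, Python scripts to look and compute and a shell command to move; the robot and the scene stay as the last step left them, time stands still between calls to the robot, and variables do not carry over. Pictures are saved under pics/ and viewed, at most 10 in all, crops included, and the job is handed in when it is done.

```bash
ls; mkdir -p pics
python3 - <<'E'
from workcell import bot, ticket, read_camera, camera_info
import cv2
for n in("side","top"):
    cv2.imwrite(f"pics/{n}0.png",read_camera(n)[:,:,::-1]); i=camera_info(n); print(n,i["intrinsics"],i["extrinsics"])
print(bot.hold_point_z,bot.read_state())
E
```

```text
jog.py
pics
workcell.py
side [[406.00593247   0.         285.38396883]
 [  0.         406.00593247 213.70498286]
 [  0.           0.           1.        ]] [[ 0.72357307 -0.51481328  0.45979266  0.21245189]
 [-0.69017942 -0.54899008  0.47144698 -0.31887498]
 [ 0.00971444 -0.65846577 -0.75254798  0.64927603]
 [ 0.          0.          0.          1.        ]]
top [[455.36261888   0.         275.87870185]
 [  0.         455.36261888 205.97262163]
 [  0.           0.           1.        ]] [[ 2.19097918e-02 -9.90882977e-01  1.32931892e-01  4.18126308e-01]
 [-9.99759532e-01 -2.18371371e-02  2.00460402e-03 -1.26736785e-02]
 [ 9.16523940e-04 -1.32943846e-01 -9.91123148e-01  8.04117513e-01]
 [ 0.00000000e+00  0.00000000e+00  0.00000000e+00  1.00000000e+00]]
0.0187 {'time': 0.1, 'q': array([ 1.23610035e+00,  2.64676982e-01,  1.60526005e+00, -1.05809707e-05,
        1.27371476e+00, -3.69076314e-02]), 'joint_vel': array([ 0.00097279, -0.00037462, -0.00312214,  0.00083964,  0.00154189,
        0.00042766]), 'joint_torque': array([-1.50385804e-04, -5.16705859e+01, -3.68595314e+01, -4.91909191e-05,
        6.13586133e-03, -1.88143883e-05]), 'tool_pos': array([0.19783739, 0.64464994, 0.23007489]), 'tcp_rot': array([-0.46597838, -3.10646599,  0.00318137]), 'wrist_force': array([-0.78551943,  0.25745733,  0.4511609 ]), 'torque': array([ 0.01215514,  0.0626061 , -0.00674174]), 'grip_force': 0.0, 'width': 0.9997138941105519}
```

View pics/side0.png

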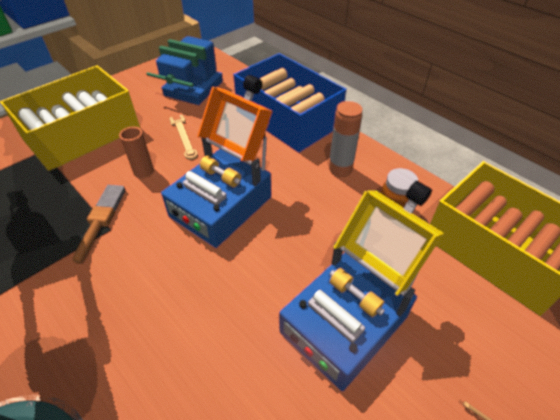

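View pics/top0.png

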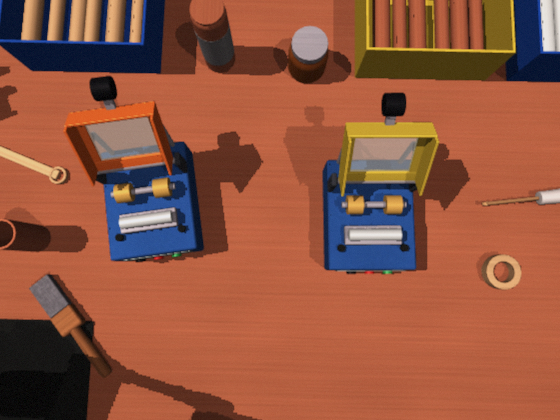

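The side view shows the orange knob near (253,84), with the yellow unit at lower right. In the top view the orange knob is near (103,89), and its unit's front edge runs about (112,258)–(202,248). Next I'll measure the knob and the unit's yaw.

```bash
cat > h.py <<'E'
import numpy as np,cv2
from workcell import bot, ticket, read_camera, camera_info
I={n:camera_info(n) for n in("side","top")}
def ray(n,p):
    E=I[n]["extrinsics"];d=E[:3,:3]@np.linalg.inv(I[n]["intrinsics"])@[p[0],p[1],1];return E[:3,3],d/np.linalg.norm(d)
def plane(n,p,z):
    o,d=ray(n,p);return o+d*(z-o[2])/d[2]
def tri(a,b):
    o1,d1=ray("side",a);o2,d2=ray("top",b)
    s=np.linalg.lstsq(np.c_[d1,-d2],o2-o1,rcond=None)[0];p,q=o1+d1*s[0],o2+d2*s[1];return (p+q)/2,np.linalg.norm(p-q)
def dark(im,box,v=60):
    x0,y0,x1,y1=box;m=(im[y0:y1,x0:x1].max(2)<v).astype(np.uint8)
    n,l,s,c=cv2.connectedComponentsWithStats(m);k=1+s[1:,4].argmax();return (s[k,0]+x0+s[k,2]/2-.5,s[k,1]+y0+s[k,3]/2-.5),s[k]+np.array([x0,y0,0,0,0])
def proj(n,P):
    E=np.linalg.inv(I[n]["extrinsics"]);c=E[:3,:3]@P+E[:3,3];u=I[n]["intrinsics"]@c;return u[:2]/u[2]
E
python3 - <<'E'
from h import *
S=cv2.imread("pics/side0.png");T=cv2.imread("pics/top0.png")
a,sa=dark(S,(238,70,268,100));b,sb=dark(T,(85,70,122,105));print(a,sa,b,sb,tri(a,b))
hsv=cv2.cvtColor(T,cv2.COLOR_BGR2HSV)
m=cv2.inRange(hsv,(100,120,50),(125,255,255));m[:135]=0;m[:,:90]=0;m[:,260:]=0
c=max(cv2.findContours(m,0,2)[0],key=cv2.contourArea);print(cv2.approxPolyDP(c,4,True)[:,0].tolist())
print(cv2.approxPolyDP(cv2.convexHull(c),3,True)[:,0].tolist())
cv2.imwrite("pics/crop.png",np.hstack([cv2.resize(T[70:270,60:210],None,fx=2.6,fy=2.6,interpolation=2),cv2.resize(S[70:245,150:280],None,fx=2.97,fy=2.97)[:520,:390]]))
E
```

```text
(np.float64(252.0), np.float64(84.0)) [243  75  19  19 255] (np.float64(103.0), np.float64(90.0)) [ 90  77  27  27 551] (array([0.64205506, 0.21683339, 0.2359607 ]), np.float64(0.0006393660144831325))
[[187, 172], [173, 164], [171, 176], [162, 166], [106, 174], [112, 259], [196, 248]]
[[187, 172], [196, 248], [112, 259], [106, 174], [173, 164]]
```

View pics/crop.png

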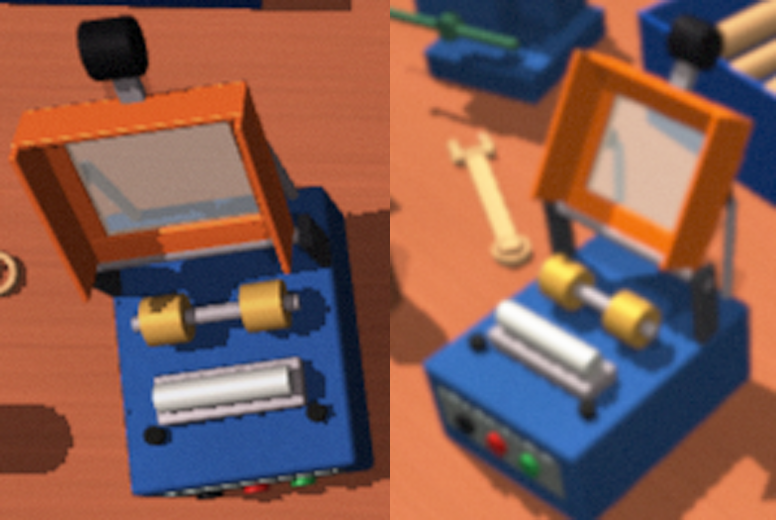

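Run:
```python
from h import *
f=lambda c:(60+c[0]/2.6,70+c[1]/2.6)
L,R,B=[plane("top",f(c),.075) for c in((135,493),(355,468),(320,188))]
print(L,R,B,np.linalg.norm(L-R),np.linalg.norm(B-R))
y1=np.arctan2(-(R-L)[0]*-1,(L-R)[1]) ; d=L-R; yaw1=np.arctan2(-d[0],d[1]); e=B-R; yaw2=np.arctan2(e[1],e[0])
K=np.array([.642,.2168,.236]);yaw=(yaw1+yaw2)/2;x=np.array([np.cos(yaw),np.sin(yaw),0])
H=K-.0794*x;H[2]=.125;print(yaw1,yaw2,H,"front mid dist",(H-(L+R)/2)@x,"lat",(H-(L+R)/2)@[-x[1],x[0],0])
for q in (2.2,1.57,1,.5,0):print(q,H+.135*(-np.cos(q)*x+[0,0,np.sin(q)]))
from scipy.spatial.transform import Rotation as Ro
print(Ro.from_rotvec(bot.read_state()["tcp_rot"]).as_matrix())
```

```text
[0.424146   0.24752054 0.075     ] [0.4423128  0.11373304 0.075     ] [0.61826242 0.14383983 0.075     ] 0.13501528860302195 0.17850682752675912
0.13496304510966795 0.16946907820858467 [0.56351806 0.20476066 0.125     ] front mid dist 0.13244159209519094 lat 0.004099294028187482
2.2 [0.6420471  0.21680723 0.23414701]
1.57 [0.5634118  0.20474436 0.25999996]
1 [0.49142063 0.19370072 0.23859858]
0.5 [0.44641427 0.18679663 0.18972245]
0 [0.430079   0.18429075 0.125     ]
[[-9.55988632e-01  2.93402950e-01 -6.66832773e-04]
 [ 2.93403701e-01  9.55986649e-01 -1.94819742e-03]
 [ 6.58763577e-05 -2.05810579e-03 -9.99997880e-01]]
```

```bash
cat > rel.py <<'E'
from h import *
from scipy.spatial.transform import Rotation as Ro
import sys
s=bot.read_state();R=Ro.from_rotvec(s["tcp_rot"]).as_matrix()
t=np.array(eval(sys.argv[1]))
print("grasp",s["tool_pos"]-[0,0,bot.hold_point_z],"yaw of tool y",np.arctan2(-R[0,1],R[1,1]),"delta tool",R.T@(t-s["tool_pos"]))
E
echo '[[[0, 0, -0.035], -0.155], [[0, 0, -0.035], -0.155], [[0, 0, -0.035], -0.153], [[0, 0, 0], 0]]' | python3 jog.py 0.6; python3 rel.py '[.642,.2168,.335]'
```

```text
time: 0.6
tool_pos: [0.1986, 0.6468, 0.3403]
tcp_rot: [-0.259, 3.128, 0.01]
wrist_force: [0.4, -0.2, -0.1]
width: 0.607
grip_force: 0.0
grasp [0.1985593  0.64681032 0.32160886] yaw of tool y 0.16515230598879158 delta tool [-0.36670265 -0.4970847   0.00356119]
```

```bash
echo '[[[-0.0367, -0.0497, 0], 0], [[-0.0367, -0.0497, 0], 0], [[-0.0367, -0.0497, 0], 0], [[-0.0367, -0.0497, 0], 0], [[-0.0367, -0.0497, 0], 0]]' | python3 jog.py >/dev/null; echo '[[[-0.0367, -0.0497, 0], 0], [[-0.0367, -0.0497, 0], 0], [[-0.0367, -0.0497, 0], 0], [[-0.0367, -0.0497, 0], 0], [[-0.0367, -0.0497, 0], 0]]' | python3 jog.py; echo '[[[0, 0, 0], 0], [[0, 0, 0], 0]]' | python3 jog.py; python3 rel.py '[.642,.2168,.218]'
```

```text
time: 1.85
tool_pos: [0.6423, 0.2136, 0.3341]
tcp_rot: [0.256, -3.128, 0.001]
wrist_force: [0.1, 0.3, -0.5]
width: 0.602
grip_force: 0.0
time: 2.1
tool_pos: [0.6412, 0.2151, 0.3343]
tcp_rot: [0.256, -3.128, 0.0]
wrist_force: [-0.5, 0.2, 0.3]
width: 0.601
grip_force: 0.0
grasp [0.6411509  0.21513396 0.31562937] yaw of tool y 0.1633129802744923 delta tool [-0.00148071  0.00147576  0.11632562]
```

```bash
echo '[[[-0.0015, 0.0015, 0.04], 0], [[0, 0, 0.04], 0], [[0, 0, 0.025], 0], [[0, 0, 0.011], 0], [[0, 0, 0], 0]]' | python3 jog.py
python3 - <<'E'
from h import *
T=read_camera("top");S=read_camera("side")
cv2.imwrite("pics/b.png",np.hstack([cv2.resize(T[40:240,40:240],(400,400)),cv2.resize(S[40:240,150:350],(400,400))])[:,:,::-1])
E
```

```text
time: 2.72
tool_pos: [0.6419, 0.218, 0.2196]
tcp_rot: [0.261, -3.129, 0.0]
wrist_force: [0.3, -0.4, -0.1]
width: 0.602
grip_force: 0.0
```

View pics/b.png

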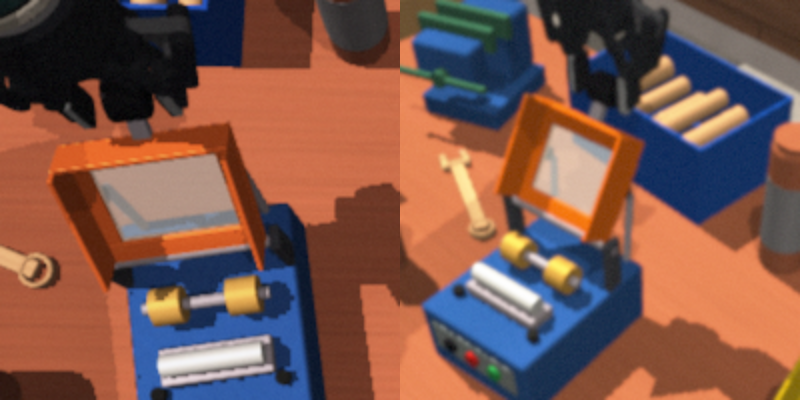

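The fingers straddle the knob: stem at (140,128) in the left crop, knob at (600,95) in the right. I'll close now.

```bash
echo '[[[0, 0, 0], 0], [[0, 0, 0], 0], [[0, 0, 0], 0], [[0, 0, 0], 0]]' | python3 jog.py 0 30
python3 - <<'E'
import numpy as np
# tool steps (dx fwd, dz down) along arc
q=np.linspace(2.2,0,23);x=-.135*np.cos(q);z=.135*np.sin(q)
for a,b,c in zip(q[1:],-np.diff(x),-np.diff(z)):print(f"{a:.1f}: {b:.4f} {c:.4f}")
E
```

```text
time: 3.32
tool_pos: [0.6437, 0.2183, 0.2223]
tcp_rot: [-0.259, 3.128, 0.003]
wrist_force: [-1.5, 3.3, 6.3]
width: 0.298
grip_force: 32.8
2.1: 0.0113 -0.0074
2.0: 0.0120 -0.0062
1.9: 0.0125 -0.0050
1.8: 0.0130 -0.0037
1.7: 0.0133 -0.0024
1.6: 0.0135 -0.0011
1.5: 0.0135 0.0003
1.4: 0.0134 0.0016
1.3: 0.0132 0.0030
1.2: 0.0128 0.0043
1.1: 0.0123 0.0055
1.0: 0.0117 0.0067
0.9: 0.0110 0.0078
0.8: 0.0101 0.0089
0.7: 0.0092 0.0099
0.6: 0.0082 0.0107
0.5: 0.0071 0.0115
0.4: 0.0059 0.0122
0.3: 0.0046 0.0127
0.2: 0.0033 0.0131
0.1: 0.0020 0.0133
0.0: 0.0007 0.0135
```

```bash
echo '[[[0.0113, 0, -0.0074], 0], [[0.012, 0, -0.0062], 0], [[0.0125, 0, -0.005], 0], [[0.013, 0, -0.0037], 0], [[0, 0, 0], 0]]' | python3 jog.py; python3 rel.py '[.642,.2168,.218]'
```

```text
time: 3.95
tool_pos: [0.5947, 0.2101, 0.2428]
tcp_rot: [-0.259, 3.13, 0.003]
wrist_force: [-0.2, 5.0, 0.8]
width: 0.3
grip_force: 31.8
grasp [0.59470003 0.21009865 0.22412044] yaw of tool y 0.16525396884031518 delta tool [-0.04772534 -0.00121666  0.02488094]
```

```bash
echo '[[[0.0133, 0, -0.0024], 0], [[0.0135, 0, -0.0011], 0], [[0.0135, 0, 0.0003], 0], [[0.0134, 0, 0.0016], 0], [[0.0132, 0, 0.003], 0]]' | python3 jog.py;echo '[[[0.0128, 0, 0.0043], 0], [[0.0123, 0, 0.0055], 0], [[0.0117, 0, 0.0067], 0], [[0.011, 0, 0.0078], 0], [[0, 0, 0], 0]]' | python3 jog.py
python3 - <<'E'
from h import *
T=read_camera("top");S=read_camera("side")
cv2.imwrite("pics/c.png",np.hstack([cv2.resize(T[40:240,40:240],(400,400)),cv2.resize(S[40:240,150:350],(400,400))])[:,:,::-1])
E
```

```text
time: 4.58
tool_pos: [0.5297, 0.1993, 0.2415]
tcp_rot: [-0.259, 3.128, 0.004]
wrist_force: [1.9, 6.6, -2.2]
width: 0.302
grip_force: 31.8
time: 5.2
tool_pos: [0.4809, 0.1912, 0.217]
tcp_rot: [0.259, -3.13, -0.003]
wrist_force: [-3.5, 5.9, 1.9]
width: 0.295
grip_force: 35.2
```

View pics/c.png

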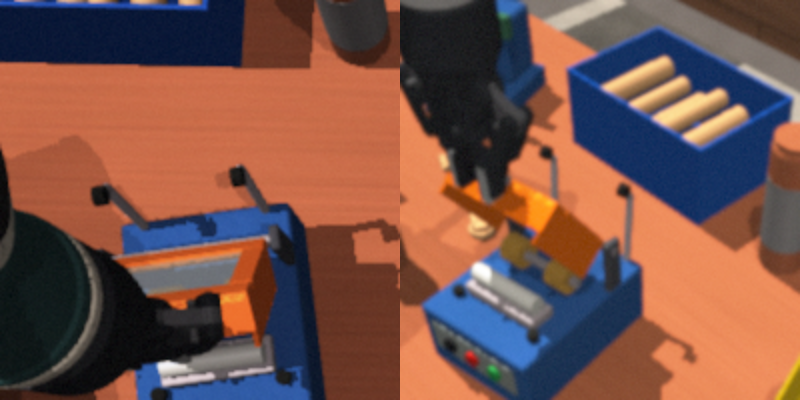

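The guard is about halfway down at q≈0.9, still held by the fingers (485,185 in the right crop). I'll keep lowering it.

```bash
echo '[[[0.0101, 0, 0.0089], 0], [[0.0092, 0, 0.0099], 0], [[0.0082, 0, 0.0107], 0], [[0.0071, 0, 0.0115], 0], [[0, 0, 0], 0]]' | python3 jog.py;echo '[[[0.0059, 0, 0.0122], 0], [[0.0046, 0, 0.0127], 0], [[0.0033, 0, 0.0131], 0], [[0.002, 0, 0.0066], 0], [[0, 0, 0], 0]]' | python3 jog.py
```

```text
time: 5.92
tool_pos: [0.446, 0.1853, 0.1751]
tcp_rot: [0.258, -3.128, -0.003]
wrist_force: [-3.4, 6.1, 0.8]
width: 0.3
grip_force: 41.7
time: 6.55
tool_pos: [0.4307, 0.1828, 0.1306]
tcp_rot: [0.258, -3.128, -0.003]
wrist_force: [-4.8, 7.0, 0.9]
width: 0.294
grip_force: 45.6
```

```bash
echo '[[[0.001, 0, 0.006], 0], [[0.0005, 0, 0.005], 0], [[0, 0, 0], 0]]' | python3 jog.py;echo '[[[0, 0, 0.003], 0], [[0, 0, 0], 0]]' | python3 jog.py;echo '[[[0, 0, 0.003], 0], [[0, 0, 0], 0]]' | python3 jog.py
```

```text
time: 6.92
tool_pos: [0.4293, 0.1825, 0.1197]
tcp_rot: [0.258, -3.128, -0.003]
wrist_force: [-5.9, 6.3, 0.7]
width: 0.299
grip_force: 46.3
time: 7.18
tool_pos: [0.429, 0.1825, 0.1167]
tcp_rot: [0.258, -3.128, -0.003]
wrist_force: [-6.8, 6.7, 0.9]
width: 0.296
grip_force: 46.6
time: 7.42
tool_pos: [0.4288, 0.1824, 0.1136]
tcp_rot: [0.258, -3.127, -0.003]
wrist_force: [-7.0, 6.3, 0.8]
width: 0.294
grip_force: 46.8
```

```bash
echo '[[[0, 0, 0.003], 0], [[0, 0, 0], 0]]' | python3 jog.py;echo '[[[0, 0, 0.003], 0], [[0, 0, 0], 0]]' | python3 jog.py
```

```text
time: 7.68
tool_pos: [0.4287, 0.1824, 0.1106]
tcp_rot: [0.258, -3.127, -0.003]
wrist_force: [-7.1, 7.4, 2.2]
width: 0.294
grip_force: 47.1
time: 7.92
tool_pos: [0.4286, 0.1824, 0.1075]
tcp_rot: [0.258, -3.127, -0.002]
wrist_force: [-7.1, 6.5, 0.5]
width: 0.298
grip_force: 47.2
```

```bash
echo '[[[0, 0, 0.003], 0], [[0, 0, 0], 0]]' | python3 jog.py;echo '[[[0, 0, 0.002], 0], [[0, 0, 0], 0]]' | python3 jog.py
python3 - <<'E'
from h import *
T=read_camera("top");S=read_camera("side")
cv2.imwrite("pics/d.png",np.hstack([cv2.resize(T[100:300,60:260],(400,400)),cv2.resize(S[100:250,130:280],(400,400))])[:,:,::-1])
E
```

```text
time: 8.18
tool_pos: [0.4286, 0.1824, 0.1045]
tcp_rot: [0.258, -3.127, -0.002]
wrist_force: [-6.5, 7.0, 1.9]
width: 0.298
grip_force: 47.4
time: 8.43
tool_pos: [0.4287, 0.1824, 0.1026]
tcp_rot: [0.258, -3.127, -0.002]
wrist_force: [-6.9, 6.6, 1.6]
width: 0.3
grip_force: 47.6
```

View pics/d.png

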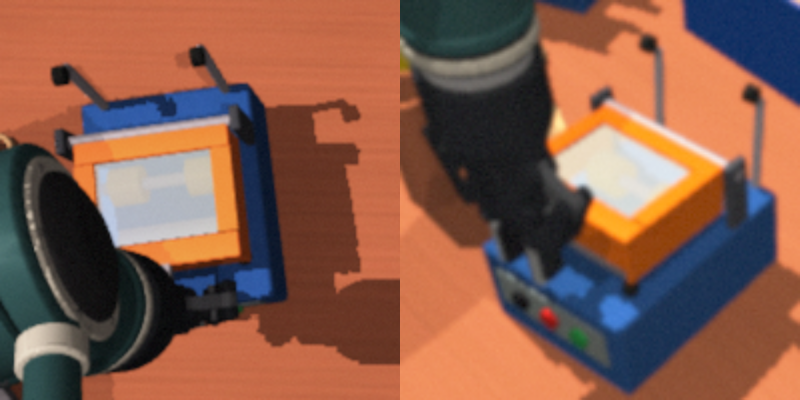

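```bash
for i in 1; do echo '[[[0, 0, 0.002], 0], [[0, 0, 0], 0]]' | python3 jog.py | grep -E 'pos|wrist'; echo '[[[0, 0, 0.002], 0], [[0, 0, 0], 0]]' | python3 jog.py | grep -E 'pos|wrist'; done
python3 - <<'E'
from h import *
c=lambda p:(130+(p[0]-400)*.375,100+p[1]*.375); t=lambda p:(60+p[0]/2,100+p[1]/2)
print(tri(c((628,245)),t((240,262))),tri(c((628,245)),t((249,262))),tri(c((733,163)),t((229,122))))
E
```

```text
tool_pos: [0.4287, 0.1824, 0.1006]
wrist_force: [-7.1, 6.3, 1.3]
tool_pos: [0.4288, 0.1825, 0.0987]
wrist_force: [-6.6, 7.2, 1.7]
(array([0.47025474, 0.12743979, 0.13376651]), np.float64(0.006154678493658001)) (array([0.46835951, 0.12051658, 0.14048091]), np.float64(0.002415481359157268)) (array([0.57498089, 0.14141512, 0.13344409]), np.float64(0.004778077917297737))
```

Run:
```python
from h import *
S=read_camera("side");T=read_camera("top")
D=cv2.imread("pics/d.png")[:,:,::-1]
old=[D[:,:400],D[:,400:]]
new=[cv2.resize(T[100:300,60:260],(400,400)),cv2.resize(S[100:250,130:280],(400,400))]
for n,o,w,b in(("top",old[0],new[0],(90,130,240,262)),("side",old[1],new[1],(590,80,760,280))):
    x0,y0,x1,y1=b; x0%=400 if n=="side" else 999;x1%=400 if n=="side" else 999
    g=lambda a:cv2.cvtColor(np.ascontiguousarray(a[y0:y1,x0:x1]),cv2.COLOR_RGB2GRAY).astype(np.float32)
    print(n,cv2.phaseCorrelate(g(o),g(w),cv2.createHanningWindow((x1-x0,y1-y0),cv2.CV_32F)),np.abs(g(o)-g(w)).mean())
# expected plate corner pixels
yaw=.165;x=np.array([np.cos(yaw),np.sin(yaw),0]);y=np.array([-x[1],x[0],0]);H=np.array([.5636,.2043,.125])
for q in(0,.1,.2):
  P=H+.105*(-np.cos(q)*x+[0,0,np.sin(q)])-.059*y
  s=proj("side",P);t=proj("top",P);print(q,(s-[130,100])/.375+[400,0],(t-[60,100])*2)
cv2.imwrite("pics/e.png",new[1][:,:,::-1]);print(bot.read_state()["wrist_force"])
```

```text
top ((1.993917794251388, 0.6057503505279271), 0.6801718112333321) 3.5905557
side ((0.0727198767454098, 0.0789968094707092), 0.5302837839126587) 2.8309705
0 [622.98510387 253.82132125] [242.99793237 260.24230965]
0.1 [621.58189253 242.38958862] [240.00131142 258.39223459]
0.2 [621.27694444 229.92951488] [236.77649846 255.07376005]
[-6.53461309  5.89617582  1.56852779]
```

View pics/e.png

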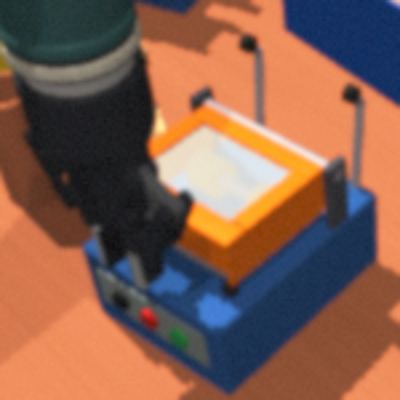

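The side view shows the guard's corner at (228,249), resting on the bumper at (233,287). It did not move during the last 4 mm of descent, so it is on its stop and I can release.

```bash
echo '[[[0, 0, 0], 0], [[0, 0, 0], 0], [[0, 0, 0], 0]]' | python3 jog.py 0.65; echo '[[[0, 0, -0.02], 0], [[0, 0, -0.04], 0], [[0, 0, -0.05], 0], [[0, 0, -0.05], 0], [[0, 0, 0], 0]]' | python3 jog.py
python3 - <<'E'
from h import *
S=read_camera("side");T=read_camera("top")
cv2.imwrite("pics/f.png",np.hstack([cv2.resize(T[100:300,60:260],(400,400)),cv2.resize(S[100:250,130:280],(400,400))])[:,:,::-1])
E
```

```text
time: 9.5
tool_pos: [0.4309, 0.1813, 0.0993]
tcp_rot: [-0.259, 3.131, -0.001]
wrist_force: [0.2, 0.0, 0.3]
width: 0.65
grip_force: 0.0
time: 10.12
tool_pos: [0.4338, 0.1825, 0.2648]
tcp_rot: [-0.258, 3.121, 0.004]
wrist_force: [0.3, 0.3, 0.0]
width: 0.65
grip_force: 0.0
```

View pics/f.png

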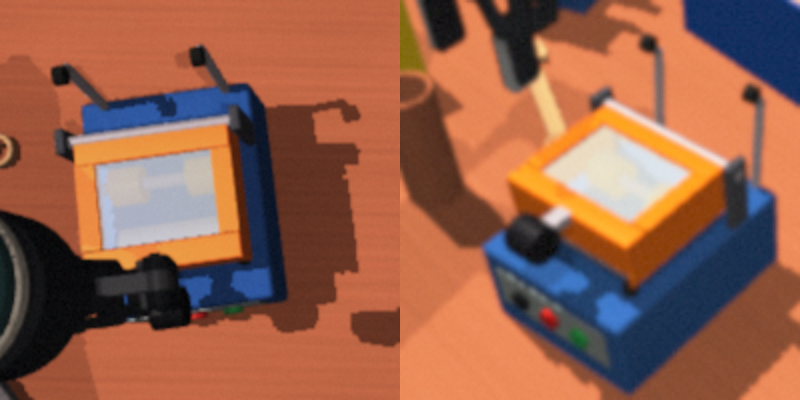

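The guard rests closed, with its corner unchanged at (628,248) and the knob free at (532,240). The gripper is clear above it.

```bash
echo '[[[0, 0, 0], 0], [[0, 0, 0], 0], [[0, 0, 0], 0]]' | python3 jog.py; python3 -c "
from workcell import bot, ticket, read_camera, camera_info
print(ticket.finish_job())"
```

```text
time: 10.6
tool_pos: [0.4301, 0.1815, 0.2582]
tcp_rot: [0.259, -3.129, 0.001]
wrist_force: [0.4, 0.7, 0.4]
width: 0.647
grip_force: 0.0
the job is handed in; nothing more can be done
None
```

I swung the orange guard over, lowered it onto its stop and released it, never went near the yellow guard, and handed the job in at 10.6 s; no verdict was returned.

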